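# Battery check at the sprung-lid test case

### The job

Pick the flat battery off the lid of the test case and hold it level and still for two seconds about 5 cm above the middle of the round inspection mirror, then lay it flat on the middle of the rubber mat and let go of it there (do not drop it). Then take the tab of the case's sprung lid, raise the lid until it is in line with the pointer arm at its side, and finish while still holding it there: the spring would shut it. Leave the pointer as it is set, and leave the dropper bottle, the spool and the tin where they stand.

Things in the scene. Friction and masses are not known exactly. Their poses are not given: they have to be found in the camera images.
- battery: Flat phone-type battery, 34 (its x) x 54 (its y) x 6 mm (z), 18 to 31 g, lying flat on the closed lid at the start. Origin at the centre of its underside; z up. Grip it across the 34 mm sides.
- case: Grey test case, black sprung lid, fixed. 150 (x) x 140 (y) mm; lid 10 mm thick, its top 60 mm above the table. Origin at the centre of the underside; z up, -x is the front with the lid's tab; hinge along y at the back. On the left (+y) side, 70 to 98 mm from the middle, stand a thin fixed steel arc of 118 mm radius about the hinge and the pointer arm.
- lid_hinge (a point): Middle of the lid's hinge line, 75 mm behind the case's origin along its x and 55 mm above the table. The hinge axis is the case's y.
- lid (a joint): Angle of the lid in rad: 0 shut, grows as the front rises, at most 1.3. A spring shuts it: 0.32 N m at 0, growing by 0.45 N m per rad, plus the weight of a 0.15 to 0.3 kg lid, so 3 to 5 N at the tab, square to the lid.
- lid_tab (a point): Middle of the round bar that forms the tab at the lid's front: 20 mm long (along y), 16 mm thick, 22 mm in front of the case, 172 mm from the hinge line, 55 mm above the table when shut, free below. x points along the lid to the hinge, z is the lid's outward normal. Pinched by its 20 mm ends (along y) from above, it turns between the pads as the lid rises on its arc.
- pointer (a joint): Angle in rad to which the pointer arm is set (it does not change by itself; stiff), on the same axis and zero as the lid: the lid is in line with the pointer when both joint values are equal. Different in each run, 0.45 to 0.85.
- pointer_tip (a point): Small ball of 16 mm at the free end of the pointer arm, an 8 mm steel rod 150 mm long that turns about the lid's hinge axis beside the lid, 84 mm to the left (+y) of the lid's middle. Frame x along the arm, pointing to the hinge.
- mirror_face (a point): Centre of the face of a round inspection mirror on a low foot, fixed: 74 mm in diameter, facing straight up, 45 mm above the table. z up.
- mat: Thin black rubber mat, 100 x 100 x 3 mm, fixed. Origin at the centre of its underside on the table; top at 3 mm.
- bottle: Small white dropper bottle with a blue tip, 34 mm wide, 113 mm tall, bystander. Origin at the centre of its underside.
- spool: Solder spool, 52 mm wide, 34 mm tall, bystander. Origin at the centre of its underside.
- tin: Low round shut tin, 44 mm wide, 20 mm tall, bystander. Origin at the centre of its underside.
Mind the look-alikes: they are no part of the job. There is more than one size of the battery; the job needs the larger.

How it is judged:
By the outcome, as a careful person would: the job done as asked, in the order asked, and still so for the second after the job is handed in, while the arm keeps its last pose, push and grip.
It also fails if it takes over 61 s, if anything falls off the work surface, if the arm or the gripper's body presses on something with over 40 N, if the wrist force passes 120 N, or if a joint passes its speed limit or range.

### The arm

A 6-joint arm with a two-finger parallel gripper is mounted at the origin on a cart in front of the work surface, level with it; the furniture and walls round the work are solid. World frame = base frame: x ahead of the robot, y to its left, z up, the work surface at z = 0. Lengths are in m, angles in rad, forces in N, time in s.
With the tool pointing down it reaches from about 0.35 to 0.925 m from the base axis. Payload 6.4 kg.
Tool frame: the origin (TCP) lies midway between the tips of the shut fingers; the grasp point (between the pads) lies 19 mm behind it (env.grip_depth is the distance from the TCP to the grasp point, in m); z points along the fingers, y is the line along which they close (so a half turn about z gives the same grasp; the last joint's range is limited). The gripper opens to 85 mm and grips with 20 to 120 N. Pads are 22 mm wide; open, the fingers measure 114 mm over their backs; the gripper's body (76 mm by 85 mm) begins 54 mm behind the grasp point. The pads swing forward as they close: fully open they stand 13 mm farther back than shut.
Start: joints at [1.002, 0.245, 1.558, -0, 1.339, -0.174], TCP at [0.25, 0.6, 0.231] pointing down, gripper open.
Joint ranges: [-3.13, 3.13], [-1.02, 2.26], [0.13, 2.54], [-0.95, 4.09], [0.21, 2.88], [-2.74, 2.74]. Speed limits (rad/s): [2.57, 2.57, 3.14, 3.14, 3.14, 3.14].

### API

Orientations are given as a unit quaternion [x, y, z, w].
In Python, from plant import monitor, capture, ticket, env gives the robot as it stands. The module is installed in compiled form; this text tells all that it offers.
- The arm moves only by the tool carry_out, never from a script. Its argument "steps" is text: rows parted by semicolons, each of 7 numbers parted by spaces: the shift along the tool's x, y, z in mm, then the turn, a rotation vector about the tool's x, y, z in degrees, then the finger opening in mm, from 0 to 85.4. In form: tx ty tz ax ay az gripper; .... A call has 1 to 10 rows; each row is the pose to reach, as a shift and turn from the pose commanded when the call began, along the tool's axes at that moment; what a row does not reach only later rows make up. A row lasts 1/10 s, in which the tool goes at most 50 mm and 8.59 degrees, less where a joint would pass 70% of its speed; a pose out of reach is approached as far as the arm can. A call with a gripper value outside its range is refused whole. The fingers move at their own pace and stop on an object; the grip force is fixed at half the most. Time passes only in rows, so rows that repeat a pose let the fingers close. It gives the time, the measured TCP pose, the force, the opening and the grip force at its end, in the units of the state.
- monitor.get_state(): the state, without advancing time (a new reading comes with each control period).
- capture(name): name is "scene" or "top" or "wrist"; returns a dict with "frame" (400x640x3 uint8, red, green, blue), "z_map" (400x640 float32, m along the optical axis (not along the pixel's ray), 0 where there is no reading), "mtx" (3x3 intrinsics, pixels), "k1" (the pictures are not rectified: a ray, as slopes to the right and down, at radius r is drawn at 1 + k1 r^2 times it, then the intrinsics apply), "world_to_cam" (4x4, takes a point from world to camera coordinates); the wrist camera has in their place "T_tool_cam" (4x4, takes a point from camera to tool coordinates, whose origin is the TCP and whose axes are the flange's). Camera axes: x right, y down, z forward; pixel columns grow to the right and rows downward; lengths in m; the calibration is good to about 2 mm. A picture is of the moment at which its call begins: read the wrist's pose just before it.
- ticket.close_job(): hands the job in; it is judged then, once.
The state is a dict: "clock": time; "joint_pos": joint angles; "dq": joint speeds; "tau": joint torques, N m; "ee_pos": TCP position; "tool_rot": TCP orientation; "wrist_force": force on the tool from outside, world axes, zero at the start; "ft_torque": the same for the moment, N m; "gripper_width": opening from 0.0 (shut) to 1.0 (fully open); "gripper_force": force on a finger pad.
Only numpy, scipy, OpenCV 4.12 (cv2) and the standard library are available. Lean on these libraries where they do the work, as an engineer would, in place of code of your own. Each camera call takes 0.05 s, during which the arm holds its last target. There are 200 camera calls.

## Working session

There is one attempt and no reset: what is moved stays moved. The work goes in short steps, Python scripts to look and compute and a tool call to move; the robot and the scene stay as the last step left them, time stands still between calls to the robot, and variables do not carry over. Pictures are saved under pics/ and viewed, at most 10 in all, crops included, and the job is handed in when it is done.

Besides the shell and the picture viewer there is one more tool, called as a command line: name --argument value ..., lists and objects as JSON in quotes. carry_out: Moves the arm, as the interface text tells. Its arguments: {"type":"object","properties":{"steps":{"type":"string"}},"required":["steps"]}

```bash
mkdir -p pics
cat > h.py <<'E'
import numpy as np, cv2, pickle
from scipy.spatial.transform import Rotation as R
from plant import monitor, capture, ticket, env
def snap(name, fn=None):
    s=monitor.get_state(); c=capture(name)
    if name=="wrist":
        T=np.eye(4);T[:3,:3]=R.from_quat(s["tool_rot"]).as_matrix();T[:3,3]=s["ee_pos"]
        c["c2w"]=T@c["T_tool_cam"]
    else: c["c2w"]=np.linalg.inv(c["world_to_cam"])
    if fn: cv2.imwrite("pics/"+fn+".png",c["frame"][:,:,::-1]); pickle.dump(c,open(fn+".pkl","wb"))
    return c
def load(fn): return pickle.load(open(fn+".pkl","rb"))
def ray(c,u,v):
    K=c["mtx"]; d=np.array([c["k1"],0,0,0,0.])
    return cv2.undistortPoints(np.array([[[u,v]]],float),K,d)[0,0]
def px(c,u,v,z=None):
    """world point: by depth, or at world height z"""
    x,y=ray(c,u,v); d=np.array([x,y,1.]); Rm=c["c2w"][:3,:3]; o=c["c2w"][:3,3]
    if z is None:
        p=c["z_map"][int(v)-1:int(v)+2,int(u)-1:int(u)+2]; p=p[p>0]; t=np.median(p) if p.size else np.nan
    else: t=(z-o[2])/(Rm@d)[2]
    return o+Rm@d*t
def proj(c,P):
    w=np.linalg.inv(c["c2w"]); q=w[:3,:3]@np.array(P)+w[:3,3]
    x,y=q[:2]/q[2]; f=1+c["k1"]*(x*x+y*y); return (c["mtx"]@[x*f,y*f,1])[:2]
E
python3 - <<'E'
from h import *
np.set_printoptions(precision=4,suppress=True)
s=monitor.get_state(); print(s["clock"],s["ee_pos"],s["tool_rot"],env.grip_depth)
for n in("top","scene"):
    c=snap(n,n); print(n,c["c2w"],c["mtx"],c["k1"])
E
```

```text
0.0 [0.2497 0.5995 0.2302] [ 0.1961  0.9806 -0.0009 -0.0004] 0.0187
top [[ 0.1422 -0.9653  0.2189  0.3623]
 [-0.9898 -0.1402  0.0248  0.214 ]
 [ 0.0067 -0.2202 -0.9754  0.9465]
 [ 0.      0.      0.      1.    ]] [[463.1202   0.     326.7867]
 [  0.     463.1202 200.8823]
 [  0.       0.       1.    ]] 0.005722639056716776
scene [[ 0.8371 -0.2442  0.4895  0.1096]
 [-0.5467 -0.3443  0.7632 -0.4681]
 [-0.0179 -0.9065 -0.4217  0.4245]
 [ 0.      0.      0.      1.    ]] [[398.9192   0.     316.7362]
 [  0.     398.9192 197.3873]
 [  0.       0.       1.    ]] -0.018988465282076174
```

View pics/top.png

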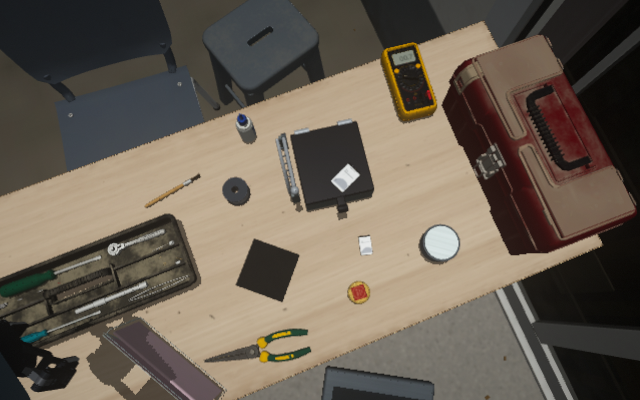

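View pics/scene.png

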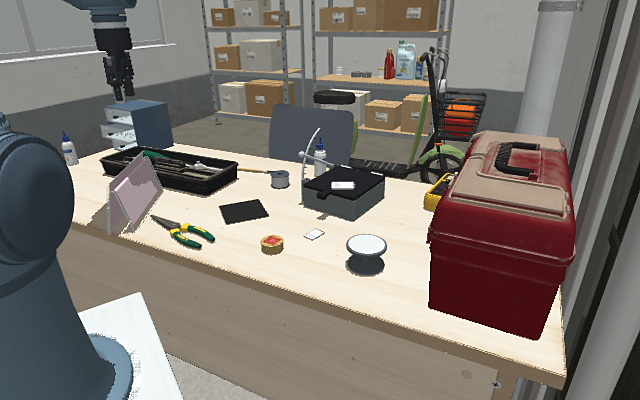

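The top view shows the battery on the lid at about (345,178), the tab at (342,209), the pointer at (297,205), the mirror at (440,243) and the mat at (268,270). The smaller look-alike battery is on the table at (365,245). I'll enlarge both regions next.

Run:
```python
from h import *
c=load("top"); f=c["frame"][:,:,::-1]
cv2.imwrite("pics/c1.png",cv2.resize(f[110:225,260:400],None,fx=5,fy=5,interpolation=cv2.INTER_CUBIC))
c2=load("scene"); g=c2["frame"][:,:,::-1]
cv2.imwrite("pics/c2.png",cv2.resize(g[120:230,285:395],None,fx=5.4,fy=5.4,interpolation=cv2.INTER_CUBIC))
```

```text
(no output)
```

View pics/c1.png

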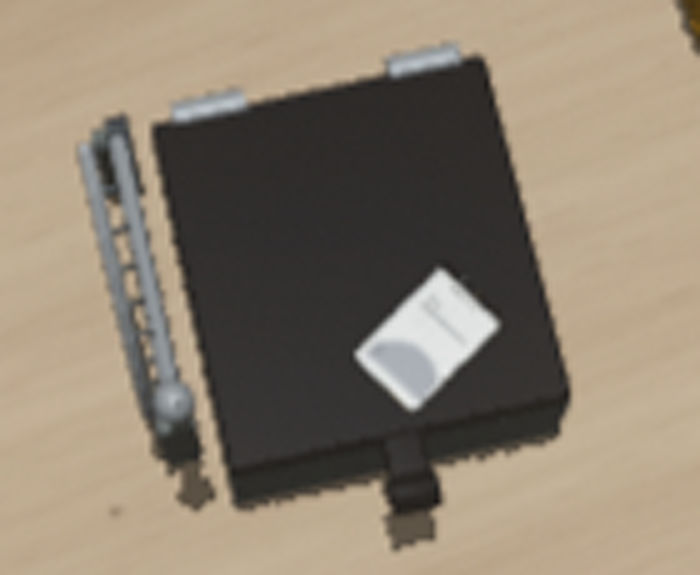

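View pics/c2.png

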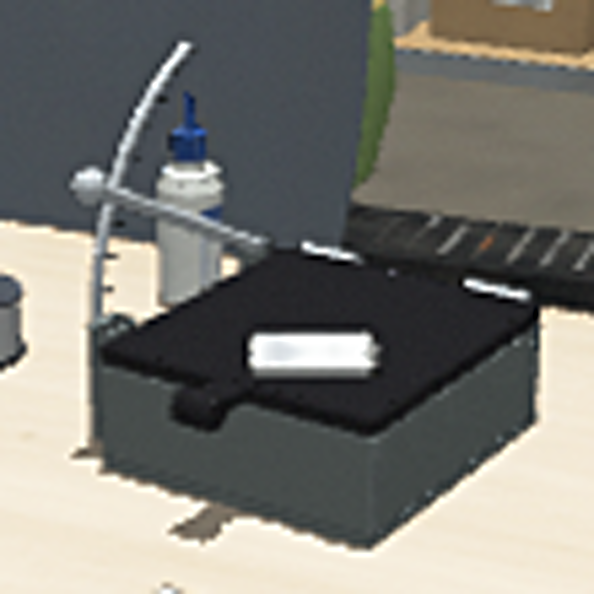

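Crop 1 shows the lid corners at (155,125), (487,58), (568,395) and (235,465). The battery corners are at (439,267), (500,324), (414,411) and (354,354), the tab is at (412,488) and the pointer ball at (173,402). In crop 2 the pointer ball is at (90,187), well above the lid.

Run:
```python
from h import *
np.set_printoptions(precision=4,suppress=True)
c=load("top"); s=load("scene")
A=lambda p:((p[0]+.5)/5-.5+260,(p[1]+.5)/5-.5+110)
B=lambda p:((p[0]+.5)/5.4-.5+285,(p[1]+.5)/5.4-.5+120)
L=np.array([px(c,*A(p),.06) for p in[(155,125),(487,58),(568,395),(235,465)]]); print("lid",L,[px(c,*A(p)) for p in [(330,260),(427,340)]])
e=(L[0]+L[1]-L[2]-L[3])/2; w=(L[0]+L[3]-L[1]-L[2])/2; print("yaw x,y",np.degrees(np.arctan2(e[1],e[0])),np.degrees(np.arctan2(w[1],w[0]))-90,np.linalg.norm(e),np.linalg.norm(w),L.mean(0))
b=np.array([px(c,*A(p),.066) for p in[(439,267),(500,324),(414,411),(354,354)]])
print("bat",b.mean(0),np.linalg.norm(b-np.roll(b,-1,0),axis=1)); l=b[0]+b[1]-b[2]-b[3]; print("long yaw",np.degrees(np.arctan2(l[1],l[0])))
print("tab",px(c,*A((412,483)),.063),px(c,*A((412,483))))
# pointer tip triangulate
def line(c,u,v): x,y=ray(c,u,v); d=c["c2w"][:3,:3]@[x,y,1]; return c["c2w"][:3,3],d/np.linalg.norm(d)
o1,d1=line(c,*A((173,400))); o2,d2=line(s,*B((90,187)))
t=np.linalg.lstsq(np.c_[d1,-d2],o2-o1,rcond=None)[0]; p1=o1+d1*t[0];p2=o2+d2*t[1];print("tip",p1,p2)
print("tip depth",px(c,*A((173,400))),px(s,*B((90,187))))
f=c["frame"].astype(int)
m=np.zeros((400,640),np.uint8); m[230:310,225:310]=(f[230:310,225:310].sum(2)<150)
k=max(cv2.findContours(m,0,1)[0],key=cv2.contourArea); r=cv2.minAreaRect(k); print("mat",r,px(c,*r[0],.003)); q=cv2.boxPoints(r);Q=np.array([px(c,*a,.003) for a in q]);print(Q)
z=c["z_map"]; o=c["c2w"]
P=np.array([[*px(c,u,v),u,v] for u in range(410,472) for v in range(215,275)]); g=P[(P[:,2]>.037)&(P[:,2]<.055)]
hull=cv2.minEnclosingCircle(g[:,:2].astype(np.float32)*1000); print("mirror",hull,g[:,:3].mean(0))
for n,u,v in(("bottle",245,125),("spool",236,191),("tin",358,293),("small",365,245)): print(n,px(c,u,v))
```

```text
lid [[0.687  0.3287 0.06  ]
 [0.7352 0.1993 0.06  ]
 [0.599  0.1494 0.06  ]
 [0.5521 0.2753 0.06  ]] [array([0.6406, 0.2504, 0.06  ]), array([0.6119, 0.2076, 0.0653])]
yaw x,y 20.871719243701747 20.435011466898587 0.14504710230847667 0.13625580370739354 [0.6433 0.2382 0.06  ]
bat [0.6121 0.2077 0.066 ] [0.0335 0.0493 0.0329 0.0493]
long yaw -35.49937908697042
tab [0.5543 0.2056 0.063 ] [0.5544 0.2056 0.0623]
tip [0.5593 0.297  0.1238] [0.5596 0.2968 0.1239]
tip depth [0.5572 0.2961 0.1327] [0.556  0.2907 0.1263]
mat ((267.4525451660156, 269.7554626464844), (48.35664367675781, 49.29643249511719), 19.98310661315918) [0.4157 0.3363 0.003 ]
[[0.3777 0.3929 0.003 ]
 [0.4745 0.3761 0.003 ]
 [0.4544 0.2788 0.003 ]
 [0.3587 0.2976 0.003 ]]
mirror ((515.692626953125, 4.486551284790039), 37.02932357788086) [0.5148 0.005  0.0453]
bottle [0.6893 0.4208 0.0725]
spool [0.5677 0.4293 0.0031]
tin [0.3955 0.1505 0.0191]
small [0.4936 0.1476 0.0036]
```

The pointer angle comes out at about 0.48 rad, and the battery is at (0.612, 0.208) with its long axis at −35.5°. Next is a helper for the moves, starting with one to above the battery.

```bash
cat >> h.py <<'E'
def go(pos, yaw, tilt=0, axis=(0,1,0)):
    """shift/turn from the present pose to TCP pos with tool z down, tool y at world yaw (deg, mod 180)"""
    s=monitor.get_state(); r0=R.from_quat(s["tool_rot"]); best=None
    for k in(0,180):
        a=np.radians(yaw+k); y=np.array([np.cos(a),np.sin(a),0]); z=np.array([0,0,-1.]); x=np.cross(y,z)
        r1=R.from_rotvec(np.radians(tilt)*np.array(axis,float))*R.from_matrix(np.c_[x,y,z])
        v=np.degrees((r0.inv()*r1).as_rotvec())
        if best is None or np.linalg.norm(v)<np.linalg.norm(best): best=v
    t=r0.inv().apply(np.array(pos)-s["ee_pos"])*1000
    print(np.round(t,1),np.round(best,1)," now",np.round(s["ee_pos"],4),"F",np.round(s["wrist_force"],1),"t",round(s["clock"],2),"w",round(s["gripper_width"]*85.4,1))
E
python3 - <<'E'
from h import *
go((.612,.208,.2),54.5)
c=load("top"); print([px(c,u,v).round(3) for u,v in((150,350),(185,370),(130,325))])
E
```

```text
[-485.  -222.    30.5] [-0.1 -0.  12.9]  now [0.2497 0.5996 0.2303] F [ 1.2 -0.3 -0.4] t 0.1 w 85.8
[array([0.24 , 0.513, 0.07 ]), array([0.211, 0.45 , 0.043]), array([0.276, 0.568, 0.046])]
```

carry_out --steps "-485 -222 0 0 0 13 60;-485 -222 0 0 0 13 60;-485 -222 0 0 0 13 60;-485 -222 0 0 0 13 60;-485 -222 0 0 0 13 60;-485 -222 0 0 0 13 60;-485 -222 0 0 0 13 60;-485 -222 0 0 0 13 60;-485 -222 0 0 0 13 60;-485 -222 0 0 0 13 60"

```text
clock: 1.1
ee_pos: [0.5905, 0.2313, 0.2309]
tool_rot: [0.306, 0.952, -0.0, -0.0]
wrist_force: [0.7, 0.7, 0.6]
gripper_width: 0.696
gripper_force: 0.0
```

Run:
```python
from h import *
go((.612,.208,.18),54.5)
```

```text
[-31.1  -6.4  50.9] [-0.  -0.  -0.1]  now [0.5905 0.2313 0.2309] F [0.7 0.7 0.6] t 1.1 w 59.5
```

carry_out --steps "-31 -6 40 0 0 0 60;-31 -6 40 0 0 0 60;-31 -6 40 0 0 0 60;-31 -6 40 0 0 0 60;-31 -6 40 0 0 0 60"

```text
clock: 1.6
ee_pos: [0.6114, 0.2114, 0.1929]
tool_rot: [0.305, 0.952, 0.001, 0.001]
wrist_force: [0.5, -0.1, 0.7]
gripper_width: 0.705
gripper_force: 0.0
```

Run:
```python
from h import *
np.set_printoptions(precision=4,suppress=True)
c=snap("wrist","w1"); print(c["c2w"][:3,3]); print("bat",proj(c,(.612,.2077,.066)),"tip",proj(c,(.5595,.297,.124)))
f=c["frame"].astype(int); u0,v0=proj(c,(.612,.2077,.066)).astype(int)
m=(f.min(2)>110).astype(np.uint8)
n,lab,st,ce=cv2.connectedComponentsWithStats(m)
i=lab[v0,u0]; print(st[i])
k=max(cv2.findContours((lab==i).astype(np.uint8),0,1)[0],key=cv2.contourArea); r=cv2.minAreaRect(k)
Q=np.array([px(c,*a,.066) for a in cv2.boxPoints(r)]); print(Q,Q.mean(0),np.linalg.norm(Q-np.roll(Q,-1,0),axis=1)); 
for d in(Q[1]-Q[0],Q[2]-Q[1]): print(np.degrees(np.arctan2(d[1],d[0])))
go((.612,.208,.18),54.5)
```

```text
[0.5491 0.2546 0.3343]
bat [316.1564 196.6085] tip [389.4431  65.3229]
[ 296  164   42   62 1933]
[[0.5813 0.2104 0.066 ]
 [0.5999 0.2364 0.066 ]
 [0.6417 0.2075 0.066 ]
 [0.6221 0.18   0.066 ]] [0.6113 0.2086 0.066 ] [0.032  0.0508 0.0337 0.0508]
54.43187727661455
-34.67379930579829
[-2.4 -2.4 12.9] [ 0.1  0.1 -0. ]  now [0.6114 0.2114 0.1929] F [ 0.6 -0.9  0.2] t 1.65 w 60.0
```

View pics/w1.png

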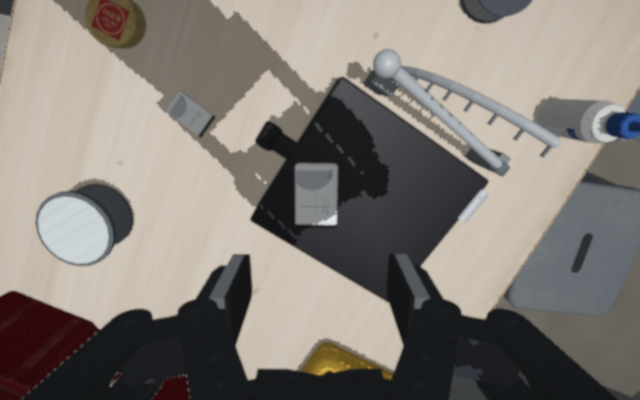

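The battery is at (316,196) in the wrist view and the pointer ball at (387,65), which matches the top-view estimate. Now descending.

carry_out --steps "-2 -2 40 0 0 0 46;-2 -2 80 0 0 0 46;-2 -2 112 0 0 0 46;-2 -2 122 0 0 0 46;-2 -2 124 0 0 0 46;-2 -2 126 0 0 0 46;-2 -2 126 0 0 0 46"

```text
clock: 2.35
ee_pos: [0.6133, 0.2078, 0.0676]
tool_rot: [0.306, 0.952, 0.001, 0.002]
wrist_force: [0.4, 0.4, 0.4]
gripper_width: 0.537
gripper_force: 0.0
```

Run:
```python
from h import *
go((.6115,.2084,.061),54.5)
```

```text
[ 1.8 -0.5  6.6] [ 0.2  0.2 -0.1]  now [0.6133 0.2078 0.0676] F [0.4 0.4 0.4] t 2.35 w 45.9
```

carry_out --steps "1 0 3 0 0 0 46;2 0 5 0 0 0 46;2 0 6 0 0 0 46;2 0 6 0 0 0 46"

```text
clock: 2.75
ee_pos: [0.61, 0.2085, 0.0592]
tool_rot: [0.306, 0.952, -0.0, -0.0]
wrist_force: [0.2, -0.5, -0.6]
gripper_width: 0.535
gripper_force: 0.0
```

carry_out --steps "0 0 0 0 0 0 38;0 0 0 0 0 0 34;0 0 0 0 0 0 30;0 0 0 0 0 0 26;0 0 0 0 0 0 24;0 0 0 0 0 0 24;0 0 0 0 0 0 24"

```text
clock: 3.45
ee_pos: [0.6103, 0.2085, 0.0596]
tool_rot: [0.306, 0.952, 0.0, 0.0]
wrist_force: [-2.3, -0.7, 5.1]
gripper_width: 0.367
gripper_force: 59.5
```

carry_out --steps "0 0 -3 0 0 0 24;0 0 -8 0 0 0 24;0 0 -20 0 0 0 24;0 0 -40 0 0 0 24;0 0 -60 0 0 0 24;0 0 -80 0 0 0 24;0 0 -80 0 0 0 24"

```text
clock: 4.15
ee_pos: [0.6126, 0.2089, 0.1437]
tool_rot: [0.306, 0.952, 0.002, 0.003]
wrist_force: [0.3, -0.4, 0.3]
gripper_width: 0.372
gripper_force: 59.5
```

Run:
```python
from h import *
c=snap("wrist","w2"); cv2.imwrite("pics/w2c.png",cv2.resize(c["frame"][150:400,160:480,::-1],None,fx=1.5,fy=1.5))
go((.5155,.005,.14),54.5); go((.5155,.005,.095),54.5)
```

```text
[ -40.6 -221.5    1. ] [ 0.2  0.2 -0.1]  now [0.6114 0.2087 0.1415] F [-0.3 -0.4 -0.2] t 4.2 w 31.6
[ -40.5 -221.6   46. ] [ 0.2  0.2 -0.1]  now [0.6114 0.2087 0.1415] F [-0.3 -0.4 -0.2] t 4.2 w 31.6
```

View pics/w2c.png

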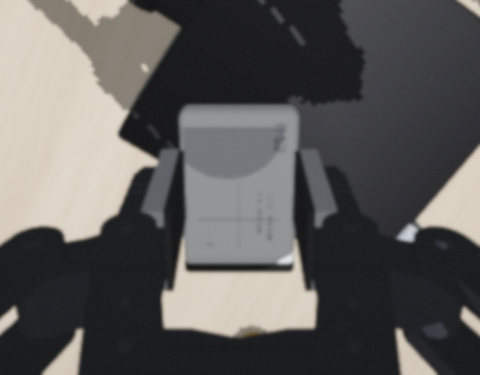

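The battery is gripped squarely between the pads (crop, battery at about (240,190)). Now to the mirror.

carry_out --steps "-5 -28 0 0 0 0 24;-10 -56 0 0 0 0 24;-15 -84 0 0 0 0 24;-20 -112 0 0 0 0 24;-26 -140 0 0 0 0 24;-31 -168 0 0 0 0 24;-36 -196 10 0 0 0 24;-40 -215 30 0 0 0 24;-40 -222 43 0 0 0 24;-40 -222 45 0 0 0 24"

```text
clock: 5.2
ee_pos: [0.5111, 0.0048, 0.0915]
tool_rot: [0.307, 0.952, -0.0, -0.003]
wrist_force: [-0.6, -0.6, -0.7]
gripper_width: 0.369
gripper_force: 59.6
```

Run:
```python
from h import *
c=snap("wrist","w3")
def plane(c,us,vs):
    P=np.array([px(c,u,v) for u in us for v in vs]); 
    for _ in range(3):
        A=np.c_[P[:,:2],np.ones(len(P))]; k=np.linalg.lstsq(A,P[:,2],rcond=None)[0]; e=P[:,2]-A@k; P=P[abs(e)<max(.0015,1.5*e.std())]
    return k[:2],P.mean(0),len(P)
print(plane(c,range(286,354,4),range(232,318,4)))
f=c["frame"]; m=(abs(c["z_map"]-c["z_map"][270,320])<.02).astype(np.uint8); n,l,st,ce=cv2.connectedComponentsWithStats(m); print(st[l[270,320]],ce[l[270,320]],px(c,320,273))
go((.5155,.005,.095),54.5)
```

```text
(array([-0.00528325,  0.00279215]), array([0.51042508, 0.00387926, 0.09604391]), 374)
[ 243  220  154  111 9996] [319.21778711 273.90956383] [0.5101583  0.00515351 0.09630315]
[-2.8  1.8 -2.5] [-0.1 -0.2 -0.2]  now [0.5121 0.0052 0.0925] F [ 0.1 -0.  -0.3] t 5.25 w 31.8
```

carry_out --steps "-3 2 -4 0 0 0 24;-3 2 -4 0 0 0 24;-3 2 -4 0 0 0 24;-3 2 -4 0 0 0 24;-3 2 -4 0 0 0 24;-3 2 -4 0 0 0 24;-3 2 -4 0 0 0 24;-3 2 -4 0 0 0 24;-3 2 -4 0 0 0 24;-3 2 -4 0 0 0 24"

```text
clock: 6.25
ee_pos: [0.517, 0.0046, 0.0983]
tool_rot: [0.306, 0.952, 0.0, 0.0]
wrist_force: [1.2, -0.1, -1.0]
gripper_width: 0.372
gripper_force: 59.6
```

carry_out --steps "0 0 0 0 0 0 24;0 0 0 0 0 0 24;0 0 0 0 0 0 24;0 0 0 0 0 0 24;0 0 0 0 0 0 24;0 0 0 0 0 0 24;0 0 0 0 0 0 24;0 0 0 0 0 0 24;0 0 0 0 0 0 24;0 0 0 0 0 0 24"

```text
clock: 7.25
ee_pos: [0.517, 0.0046, 0.0983]
tool_rot: [0.306, 0.952, -0.0, -0.0]
wrist_force: [-0.1, 0.2, 0.7]
gripper_width: 0.372
gripper_force: 59.6
```

carry_out --steps "0 0 0 0 0 0 24;0 0 0 0 0 0 24;0 0 0 0 0 0 24;0 0 0 0 0 0 24;0 0 0 0 0 0 24;0 0 0 0 0 0 24;0 0 0 0 0 0 24;0 0 0 0 0 0 24;0 0 0 0 0 0 24;0 0 0 0 0 0 24"

```text
clock: 8.25
ee_pos: [0.517, 0.0046, 0.0983]
tool_rot: [0.306, 0.952, -0.0, -0.0]
wrist_force: [0.2, 0.4, 0.4]
gripper_width: 0.374
gripper_force: 59.6
```

Run:
```python
from h import *
c=snap("wrist","w4"); print(px(c,320,273))
go((.4157,.3363,.12),54.5)
```

```text
[0.51602188 0.00497089 0.10317108]
[275.5 210.6 -21.7] [-0.  -0.  -0.1]  now [0.517  0.0046 0.0983] F [ 0.1 -0.2 -0.9] t 8.3 w 31.7
```

carry_out --steps "10 8 -22 0 0 0 24;41 31 -22 0 0 0 24;77 59 -22 0 0 0 24;113 86 -22 0 0 0 24;149 114 -22 0 0 0 24;185 141 -22 0 0 0 24;220 168 -22 0 0 0 24;250 191 -22 0 0 0 24;270 206 -22 0 0 0 24;275 210 -22 0 0 0 24"

```text
clock: 9.3
ee_pos: [0.4148, 0.3375, 0.1203]
tool_rot: [0.304, 0.953, 0.0, -0.0]
wrist_force: [0.2, -0.8, -0.3]
gripper_width: 0.371
gripper_force: 59.6
```

carry_out --steps "0 0 0 0 0 0 24;0 0 0 0 0 0 24"

```text
clock: 9.5
ee_pos: [0.416, 0.3347, 0.1202]
tool_rot: [0.306, 0.952, -0.0, 0.0]
wrist_force: [-0.5, -0.2, 0.2]
gripper_width: 0.372
gripper_force: 59.6
```

Run:
```python
from h import *
c=snap("wrist","w5")
f=c["frame"].astype(int)
print(px(c,320,273),"mat px",proj(c,(.4157,.3363,.003)))
for p in [(.3777,.3929),(.4745,.3761),(.4544,.2788),(.3587,.2976)]: print(proj(c,(*p,.003)).round())
go((.4157,.3363,.02),54.5)
```

```text
[0.41518909 0.33499853 0.12476575] mat px [321.3117948  195.56198184]
[355. 110.]
[405. 225.]
[292. 271.]
[236. 165.]
[  1.4   1.2 100.2] [-0.   0.  -0.2]  now [0.4161 0.3345 0.1202] F [0.4 0.8 0.1] t 9.55 w 31.9
```

View pics/w5.png

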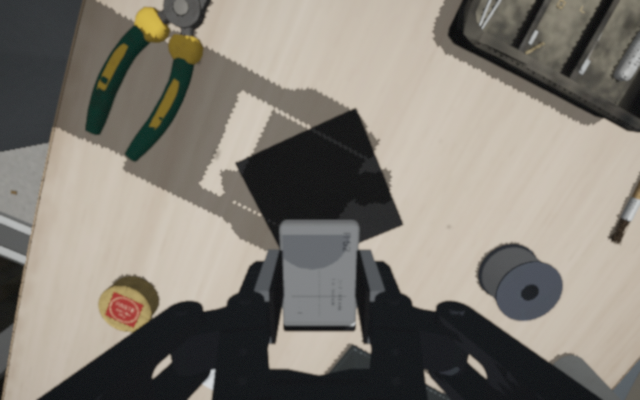

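The mat's corners lie where they were projected, (355,110), (402,223) and (236,165). Lowering the battery.

carry_out --steps "1 1 30 0 0 0 24;1 1 65 0 0 0 24;1 1 90 0 0 0 24;1 1 104 0 0 0 24;1 1 110 0 0 0 24;1 1 112 0 0 0 24;1 1 112 0 0 0 24;1 1 112 0 0 0 24"

```text
clock: 10.35
ee_pos: [0.4165, 0.3373, 0.0096]
tool_rot: [0.306, 0.952, 0.001, 0.001]
wrist_force: [0.3, 0.4, 0.1]
gripper_width: 0.369
gripper_force: 59.6
```

carry_out --steps "0 0 1 0 0 0 24;0 0 2 0 0 0 24;0 0 2 0 0 0 24"

```text
clock: 10.65
ee_pos: [0.4156, 0.3369, 0.0064]
tool_rot: [0.306, 0.952, 0.0, 0.0]
wrist_force: [1.1, -0.8, -0.3]
gripper_width: 0.37
gripper_force: 59.6
```

carry_out --steps "0 0 1 0 0 0 24;0 0 1 0 0 0 24;0 0 1 0 0 0 24"

```text
clock: 10.95
ee_pos: [0.4154, 0.3369, 0.0052]
tool_rot: [0.306, 0.952, -0.0, -0.0]
wrist_force: [-0.4, 0.3, 0.1]
gripper_width: 0.368
gripper_force: 59.6
```

carry_out --steps "0 0 1 0 0 0 24;0 0 1 0 0 0 24;0 0 1 0 0 0 24"

```text
clock: 11.25
ee_pos: [0.4155, 0.3369, 0.0042]
tool_rot: [0.306, 0.952, -0.0, -0.0]
wrist_force: [-0.6, -0.7, -0.5]
gripper_width: 0.368
gripper_force: 59.6
```

carry_out --steps "0 0 0.7 0 0 0 24;0 0 0.7 0 0 0 24;0 0 0.7 0 0 0 24"

```text
clock: 11.55
ee_pos: [0.4155, 0.3369, 0.0036]
tool_rot: [0.306, 0.952, -0.0, -0.0]
wrist_force: [-0.3, 0.4, -0.3]
gripper_width: 0.372
gripper_force: 59.6
```

carry_out --steps "0 0 0.7 0 0 0 24;0 0 0.7 0 0 0 24;0 0 0.7 0 0 0 24"

```text
clock: 11.85
ee_pos: [0.4156, 0.3369, 0.003]
tool_rot: [0.306, 0.952, 0.0, 0.0]
wrist_force: [0.5, 0.3, 0.9]
gripper_width: 0.368
gripper_force: 59.7
```

carry_out --steps "0 0 0.5 0 0 0 24;0 0 0.5 0 0 0 24;0 0 0.5 0 0 0 24"

```text
clock: 12.15
ee_pos: [0.4156, 0.3369, 0.003]
tool_rot: [0.306, 0.952, -0.0, -0.0]
wrist_force: [-1.7, -1.4, 5.8]
gripper_width: 0.37
gripper_force: 60.3
```

Touching at 5.8 N, so I'm letting go, slowly at first, and then going up.

carry_out --steps "0 0 0 0 0 0 35;0 0 0 0 0 0 40;0 0 0 0 0 0 46;0 0 0 0 0 0 46;0 0 -10 0 0 0 46;0 0 -40 0 0 0 46;0 0 -80 0 0 0 46;0 0 -120 0 0 0 46;0 0 -140 0 0 0 46;0 0 -140 0 0 0 46"

```text
clock: 13.15
ee_pos: [0.4179, 0.3382, 0.1471]
tool_rot: [0.306, 0.952, 0.003, 0.003]
wrist_force: [0.7, -0.2, -0.4]
gripper_width: 0.54
gripper_force: 0.0
```

Run:
```python
from h import *
np.set_printoptions(precision=4,suppress=True)
c=snap("wrist","w6"); f=c["frame"].astype(int); u,v=proj(c,(.4156,.3369,.009)).astype(int); print(u,v)
m=(f.min(2)>90).astype(np.uint8); n,lab,st,ce=cv2.connectedComponentsWithStats(m); i=lab[v,u]; print(st[i])
k=max(cv2.findContours((lab==i).astype(np.uint8),0,1)[0],key=cv2.contourArea); r=cv2.minAreaRect(k)
Q=np.array([px(c,*a,.009) for a in cv2.boxPoints(r)]); print(Q,Q.mean(0)); print(px(c,u,v))
h=np.radians(20.6); ex=np.array([np.cos(h),np.sin(h),0]); 
go((.5535,.2048,.17),20.6+90)
```

```text
315 188
[ 295  159   42   60 2356]
[[0.3862 0.3376 0.009 ]
 [0.4055 0.3645 0.009 ]
 [0.4471 0.3356 0.009 ]
 [0.4267 0.3072 0.009 ]] [0.4164 0.3362 0.009 ]
[0.4156 0.3363 0.0075]
[-188.6  -27.9  -25.2] [  0.1   0.2 -56.2]  now [0.4165 0.3374 0.1445] F [ 0.4 -0.7 -0. ] t 13.2 w 46.0
```

The battery lies flat on the mat's middle (0.4164, 0.3362). Next is the lid tab.

carry_out --steps "0 0 -40 0 0 0 46;-40 -6 -45 0 0 -8 46;-80 -12 -45 0 0 -16 46;-120 -18 -45 0 0 -24 46;-150 -22 -45 0 0 -32 46;-175 -26 -45 0 0 -40 46;-188 -28 -45 0 0 -48 46;-188 -28 -35 0 0 -56 46;-188 -28 -35 0 0 -56 46;-188 -28 -35 0 0 -56 46"

```text
clock: 14.2
ee_pos: [0.551, 0.2045, 0.1758]
tool_rot: [-0.176, 0.984, 0.0, -0.002]
wrist_force: [-0.1, 0.3, 0.1]
gripper_width: 0.542
gripper_force: 0.0
```

Run:
```python
from h import *
c=snap("wrist","w7"); print("tab",proj(c,(.5535,.2048,.063)),"tip",proj(c,(.5595,.297,.124)))
f=c["frame"][:,:,::-1]; cv2.imwrite("pics/w7c.png",cv2.resize(f[0:280,180:560],None,fx=2,fy=2,interpolation=cv2.INTER_CUBIC))
go((.5535,.2048,.17),110.6)
```

```text
tab [317.58718036 202.31506525] tip [450.86003969 286.98604103]
[-2.1 -0.7  6.5] [ 0.  -0.1 -0.3]  now [0.5513 0.2048 0.1765] F [-0.1  0.1 -0.5] t 14.25 w 45.9
```

View pics/w7c.png

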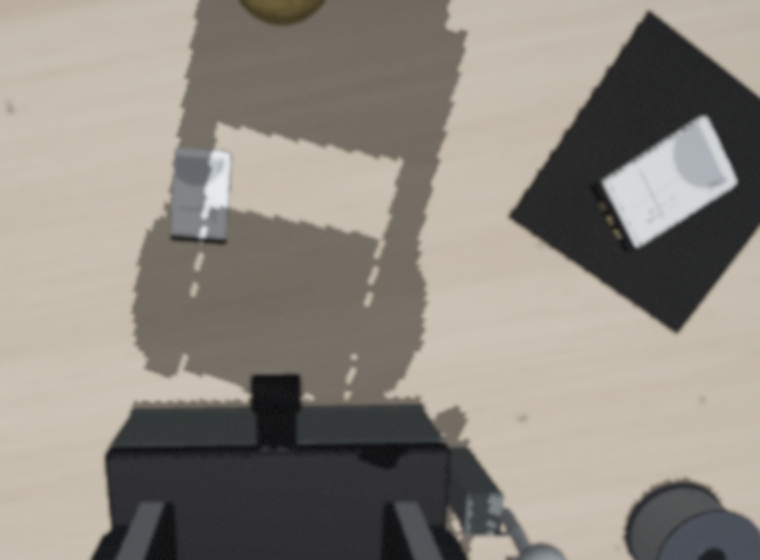

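The tab bar is centred at about crop (276,392), which is pixel (318,196). The lid edge is parallel to the closing axis, and the battery is lying on the mat.

Run:
```python
from h import *
c=load("w7")
for v in(192,196,200): print(px(c,317.7,v),px(c,317.7,v,.06))
a,b=px(c,180+110/2,225,.06),px(c,180+445/2,222.5,.06); d=b-a; print(np.degrees(np.arctan2(d[1],d[0])),np.linalg.norm(d))
print(px(c,318,222,.06)) # lid front edge middle
```

```text
[0.54676161 0.20241529 0.05930244] [0.54658177 0.20235031 0.06      ]
[0.5493787  0.20337708 0.06071604] [0.54957163 0.20344683 0.06      ]
[0.55203493 0.20435295 0.06194655] [0.55258214 0.20455092 0.06      ]
111.0648182746087 0.1322015921403081
[0.5694427 0.2109853 0.06     ]
```

Run:
```python
from h import *
c=load("w7")
for v in range(188,226,2): print(v,px(c,317.7,v).round(4))
go((.551,.204,.060),110.8)
```

```text
188 [0.5447 0.2016 0.0558]
190 [0.5456 0.202  0.0581]
192 [0.5468 0.2024 0.0593]
194 [0.5481 0.2029 0.06  ]
196 [0.5494 0.2034 0.0607]
198 [0.5507 0.2038 0.0615]
200 [0.552  0.2044 0.0619]
202 [0.5538 0.205  0.0611]
204 [0.5556 0.2057 0.0601]
206 [0.5576 0.2064 0.0585]
208 [0.5594 0.207  0.0576]
210 [0.561  0.2076 0.0575]
212 [0.5625 0.2082 0.0576]
214 [0.5641 0.2088 0.0576]
216 [0.5655 0.2093 0.0579]
218 [0.5672 0.2099 0.0575]
220 [0.5688 0.2105 0.0575]
222 [0.5704 0.2111 0.0575]
224 [0.5719 0.2116 0.0578]
[  0.4  -0.6 116.5] [ 0.  -0.1 -0.5]  now [0.5513 0.2048 0.1765] F [-0.1  0.1 -0.5] t 14.25 w 45.9
```

carry_out --steps "0 0 40 0 0 0 46;0 0 80 0 0 0 46;0 0 110 0 0 0 46;0 0 125 0 0 0 46;0 0 135 0 0 0 46;0 0 140 0 0 0 46;0 0 140 0 0 0 46;0 0 140 0 0 0 46"

```text
clock: 15.05
ee_pos: [0.5532, 0.2049, 0.0388]
tool_rot: [-0.177, 0.984, -0.0, 0.001]
wrist_force: [1.1, -0.2, 0.8]
gripper_width: 0.54
gripper_force: 0.0
```

Run:
```python
from h import *
go((.5518,.2043,.036),110.8)
```

```text
[ 1.5 -0.   2.8] [-0.   0.1 -0.4]  now [0.5532 0.2049 0.0388] F [ 1.1 -0.2  0.8] t 15.05 w 46.1
```

carry_out --steps "1 0 3 0 0 0 40;1 0 3 0 0 0 30;1 0 3 0 0 0 22;1 0 3 0 0 0 16;1 0 3 0 0 0 10;1 0 3 0 0 0 10;1 0 3 0 0 0 10;1 0 3 0 0 0 10"

```text
clock: 15.85
ee_pos: [0.5515, 0.2036, 0.0347]
tool_rot: [-0.177, 0.984, -0.001, 0.0]
wrist_force: [0.3, -4.6, 1.8]
gripper_width: 0.221
gripper_force: 58.5
```

Run:
```python
from h import *
go((.5518,.2043,.036),110.8); print(monitor.get_state()["ft_torque"])
```

```text
[-0.5  0.5 -1.3] [-0.1  0.  -0.4]  now [0.5515 0.2036 0.0347] F [ 0.3 -4.6  1.8] t 15.85 w 18.8
[-0.82928296  0.01796402  0.08311745]
```

carry_out --steps "0 0 -4 0 0 0 10;-0.2 0 -8.6 0 0 0 10;-0.5 0 -13 0 0 0 10;-0.9 0 -17.2 0 0 0 10;-1.3 0 -21.5 0 0 0 10;-1.9 0 -25.7 0 0 0 10;-2.6 0 -30 0 0 0 10;-3.4 0 -34.2 0 0 0 10;-3.4 0 -34.2 0 0 0 10"

```text
clock: 16.75
ee_pos: [0.5542, 0.2047, 0.0678]
tool_rot: [-0.177, 0.984, -0.001, -0.0]
wrist_force: [4.4, -3.9, -7.1]
gripper_width: 0.221
gripper_force: 58.7
```

carry_out --steps "-1 0 -4 0 0 0 10;-1.9 0 -8.4 0 0 0 10;-3 0 -12.5 0 0 0 10;-4.3 0 -16.6 0 0 0 10;-5.6 0 -20.7 0 0 0 10;-7 0 -24.8 0 0 0 10;-8.6 0 -28.8 0 0 0 10;-10.2 0 -32.8 0 0 0 10;-12 0 -36.7 0 0 0 10;-13.7 0 -40.6 0 0 0 10"

```text
clock: 17.75
ee_pos: [0.5656, 0.2091, 0.1069]
tool_rot: [-0.177, 0.984, -0.001, -0.002]
wrist_force: [2.4, -5.8, -7.2]
gripper_width: 0.216
gripper_force: 58.7
```

carry_out --steps "0 0 0 0 0 0 10;0 0 0 0 0 0 10"

```text
clock: 17.95
ee_pos: [0.5656, 0.2091, 0.1069]
tool_rot: [-0.177, 0.984, -0.001, -0.002]
wrist_force: [1.8, -4.7, -6.3]
gripper_width: 0.221
gripper_force: 58.7
```

```bash
cat > ang.py <<'E'
from h import *
np.set_printoptions(precision=4,suppress=True)
h=np.radians(20.7); ex=np.array([np.cos(h),np.sin(h),0]); ey=np.array([-np.sin(h),np.cos(h),0])
H=np.array([.5518,.2043,.055])+.172*ex
def cloud(c,us,vs):
    z=c["z_map"]; V,U=np.mgrid[vs[0]:vs[1],us[0]:us[1]]; U=U.ravel();V=V.ravel(); k=z[V,U]>0; U=U[k];V=V[k]
    n=cv2.undistortPoints(np.c_[U,V].astype(float)[:,None],c["mtx"],np.array([c["k1"],0,0,0,0.]))[:,0]
    P=np.c_[n,np.ones(len(n))]*z[V,U][:,None]; P=P@c["c2w"][:3,:3].T+c["c2w"][:3,3]-H
    return np.c_[-P@ex,P@ey,P[:,2]]   # forward of the hinge, left, up
E
python3 - <<'E'
from ang import *
print("H",H)
for n in("top","scene"):
    c=snap(n,n+"2"); a,b=((240,400),(100,240)) if n=="top" else ((280,410),(110,240))
    Q=cloud(c,a,b)
    L=Q[(abs(Q[:,1]+.0)<.06)&(Q[:,0]>.02)&(Q[:,0]<.14)&(Q[:,2]>.03)&(Q[:,2]<.2)]
    # lid plane, robust
    k=None; M=L[abs(np.arctan2(L[:,2]-.005,L[:,0])-.45)<.2]
    for _ in range(4):
        k=np.polyfit(M[:,0],M[:,2],1); e=M[:,2]-np.polyval(k,M[:,0]); M=M[abs(e)<max(.002,2*e.std())]
    print(n,"lid",np.arctan(k[0]),k,len(M),e.std())
    A=Q[(Q[:,1]>.076)&(Q[:,1]<.092)&(Q[:,0]>.04)&(Q[:,0]<.15)&(Q[:,2]>.01)]
    if len(A)>10:
        M=A[abs(np.arctan2(A[:,2],A[:,0])-.48)<.12]; k=np.polyfit(M[:,0],M[:,2],1); print("ptr",np.arctan(k[0]),k,len(M),np.median(np.arctan2(M[:,2]-.004,M[:,0])))
f=load("scene2")["frame"][110:230,285:395,::-1]; cv2.imwrite("pics/s2c.png",cv2.resize(f,None,fx=5,fy=5,interpolation=cv2.INTER_CUBIC))
s=monitor.get_state(); print(s["ee_pos"],s["wrist_force"])
g=np.array(s["ee_pos"])+[0,0,.0187]-H; print("grasp rel",-g@ex,g@ey,g[2],np.arctan2(g[2],-g@ex))
E
```

```text
H [0.7127 0.2651 0.055 ]
top lid 0.42688016260003214 [0.4549 0.0055] 27 0.0009898810247886832
ptr 0.48233821168383295 [0.5236 0.0045] 205 0.4884120539762437
scene lid -0.630002450986074 [-0.7291  0.1594] 101 0.0021728507621562366
ptr 0.44055693579438654 [0.4715 0.0064] 65 0.4569001174024727
[0.5656 0.2091 0.1068] [ 2.1753 -4.5529 -8.2496]
grasp rel 0.15741320775536755 -0.0003945689935571442 0.070541625941073 0.42129798368525145
```

View pics/s2c.png

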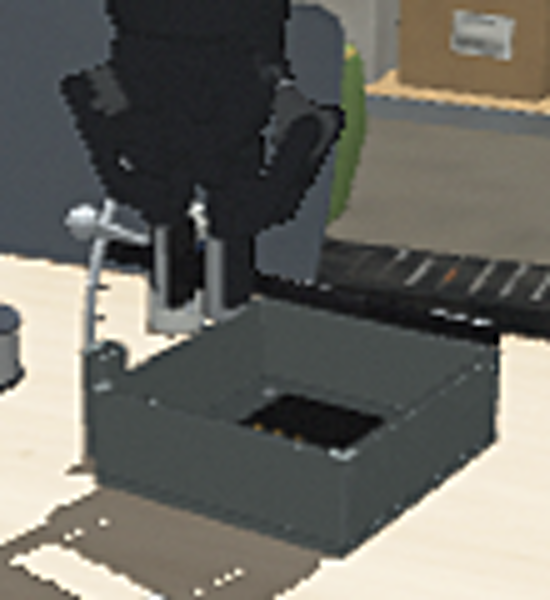

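In this view the gripper hides the lid, and the pointer ball is at crop (82,222). The wrist camera sees both lid and pointer, so I'll compare them there.

Run:
```python
from ang import *
c=snap("wrist","w8"); Q=cloud(c,(0,640),(0,400))
M=Q[(abs(Q[:,1])<.066)&(Q[:,0]>.03)&(Q[:,0]<.145)]; M=M[abs(np.arctan2(M[:,2]-.0055,M[:,0])-.43)<.06]
if len(M)>20:
    for _ in range(4):
        k=np.polyfit(M[:,0],M[:,2],1); e=M[:,2]-np.polyval(k,M[:,0]); M=M[abs(e)<max(.0015,2*e.std())]
    print("lid",np.arctan(k[0]),k,len(M),M.min(0),M.max(0))
# pointer ball
for n in("w8","w1","w7"):
    c=load(n); Q=cloud(c,(0,640),(0,400))
    A=Q[(Q[:,1]>.074)&(Q[:,1]<.094)&(Q[:,0]>.03)&(Q[:,0]<.14)]; A=A[abs(np.arctan2(A[:,2]-.003,A[:,0])-.48)<.1]
    if len(A)>20: k=np.polyfit(A[:,0],A[:,2],1); print(n,"ptr",np.arctan(k[0]),k,len(A),A.min(0),A.max(0))
    B=Q[(Q[:,1]>.07)&(Q[:,1]<.1)&(Q[:,0]>.12)&(Q[:,0]<.16)&(Q[:,2]>.05)&(Q[:,2]<.1)]; 
    if len(B): print(" ball",len(B),B.min(0),B.max(0))
c=load("w8"); f=c["frame"].copy(); cv2.imwrite("pics/w8.png",f[:,:,::-1])
print([proj(c,H-.15*np.cos(t)*ex+.084*ey+[0,0,.15*np.sin(t)]).round(1) for t in(.44,.48,.52)])
c=load("w1");print([proj(c,H-.15*np.cos(t)*ex+.084*ey+[0,0,.15*np.sin(t)]).round(1) for t in(.44,.48,.52)])
```

```text
lid 0.40775204939901266 [0.432  0.0055] 3310 [ 0.0569 -0.066   0.0291] [0.145  0.0659 0.068 ]
w8 ptr 0.2900771554619577 [0.2985 0.0317] 696 [0.0855 0.0753 0.0403] [0.14   0.0904 0.0771]
 ball 961 [0.1305 0.0753 0.063 ] [0.1427 0.0904 0.0771]
w1 ptr 0.4915439001943972 [0.5354 0.0011] 2255 [0.0303 0.076  0.0159] [0.14   0.094  0.0773]
 ball 807 [0.1201 0.076  0.0616] [0.1422 0.0915 0.0773]
w7 ptr 0.534761089771664 [ 0.5923 -0.0072] 654 [0.1037 0.0762 0.0491] [0.14   0.094  0.0775]
 ball 589 [0.1201 0.0762 0.0595] [0.1426 0.0903 0.0775]
[array([508.5, 324.6]), array([513.8, 337.4]), array([519.1, 351.2])]
[array([382.7,  62.3]), array([388.1,  64.2]), array([394.1,  66.5])]
```

View pics/w8.png

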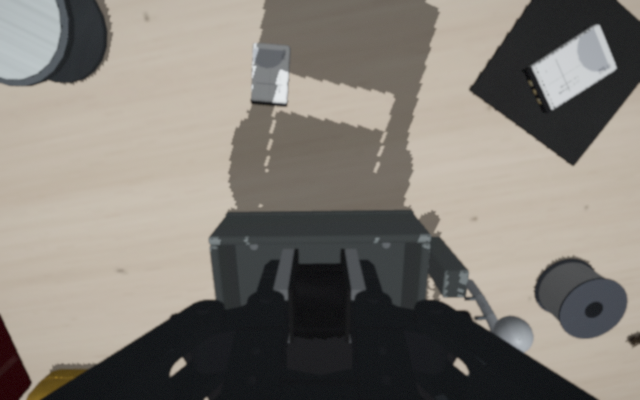

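Run:
```python
from ang import *
for n in("top2","scene2","w8"):
    Q=cloud(load(n),(0,640),(0,400)); r=np.hypot(Q[:,0],Q[:,2]); th=np.arctan2(Q[:,2],Q[:,0])-np.arcsin(np.clip(.005/r,-1,1))
    for a,b in((-.069,-.035),(-.035,.035),(.035,.069)):
        k=(Q[:,1]>a)&(Q[:,1]<b)&(r>.03)&(r<.149); hh,ed=np.histogram(th[k],np.arange(.36,.56,.01)); print(n,a,hh)
# bar top between the pads in w8: highest
Q=cloud(load("w8"),(300,340),(200,330)); k=(abs(Q[:,1])<.009)&(Q[:,0]>.14); q=Q[k]
for x in np.arange(.142,.176,.003):
    s=q[abs(q[:,0]-x)<.0015]; print(round(x,3),len(s),np.median(s[:,2]).round(4) if len(s) else "")
```

```text
top2 -0.069 [0 0 0 0 0 0 0 0 0 0 0 0 0 0 0 0 0 0 0 0]
top2 -0.035 [ 0  0  1  1  4  7  9 14 10  1  1  2  1  0  0  1  0  0  0  0]
top2 0.035 [ 0  0  2  1  9 32 44 34 25 13  4  4  1  0  0  1  1  0  1  0]
scene2 -0.069 [12  8  8  9 10 14  8  0  0  0  0  0  0  0  0  0  0  0  0  0]
scene2 -0.035 [4 5 1 3 5 4 1 0 0 0 0 0 0 0 0 0 0 0 0 0]
scene2 0.035 [2 4 2 2 3 2 0 0 0 0 0 0 0 0 0 0 0 0 0 0]
w8 -0.069 [  3   0   2  27 108  36   0   0   0   0   0   0   0   0   0   0   0   0
   0   0]
w8 -0.035 [   2    1    1   23 1489 1061    0    0    0    0    0    0    0    0
    0    0    0    0    0    0]
w8 0.035 [  1   0   1  45 114  21   0   0   0   0   0   0   0   0   0   0   0   0
   0   0]
0.142 151 0.066
0.145 227 0.0671
0.148 181 -0.0061
0.151 808 -0.027
0.154 268 0.0755
0.157 355 0.0763
0.16 340 0.076
0.163 493 0.0739
0.166 275 0.0699
0.169 0 
0.172 0 
0.175 0
```

carry_out --steps "-1 0 -2 0 0 0 10;-2 0 -4 0 0 0 10;-3 0 -6 0 0 0 10;-3.9 0 -8.2 0 0 0 10;-3.9 0 -8.2 0 0 0 10;-3.9 0 -8.2 0 0 0 10;-3.9 0 -8.2 0 0 0 10"

```text
clock: 18.8
ee_pos: [0.5693, 0.2105, 0.1151]
tool_rot: [-0.177, 0.984, -0.001, -0.002]
wrist_force: [3.1, -4.8, -8.1]
gripper_width: 0.218
gripper_force: 58.8
```

```bash
cat > cmp.py <<'E'
from ang import *
from scipy.optimize import least_squares
def ball(Q):
    B=Q[(abs(Q[:,1]-.084)<.011)&(Q[:,0]>.125)&(Q[:,0]<.15)&(Q[:,2]>.062)&(Q[:,2]<.085)]
    f=lambda p:np.linalg.norm(B-p,axis=1)-.008
    r=least_squares(f,[.134,.084,.068],loss="soft_l1",f_scale=.0007); return r.x,np.arctan2(r.x[2],r.x[0]),np.hypot(r.x[0],r.x[2]),len(B)
def lid(Q,t0):
    r=np.hypot(Q[:,0],Q[:,2]); th=np.arctan2(Q[:,2],Q[:,0])-np.arcsin(np.clip(.005/r,-1,1))
    k=(abs(Q[:,1])<.068)&(r>.04)&(r<.149)&(abs(th-t0)<.03); return np.median(th[k]),np.arctan(np.polyfit(Q[k,0],Q[k,2],1)[0]),k.sum()
E
python3 - <<'E'
from cmp import *
s=monitor.get_state(); g=np.array(s["ee_pos"])+[0,0,.0187]-H; print("grasp",-g@ex,g[2],np.arctan2(g[2],-g@ex),s["wrist_force"])
for n in("w1","w7","w8","top"): print(n,ball(cloud(load(n),(0,640),(0,400))))
print("lid w8",lid(cloud(load("w8"),(0,640),(0,400)),.41), "top2",lid(cloud(load("top2"),(0,640),(0,400)),.43), "shut top",lid(cloud(load("top"),(0,640),(0,400)),0), "shut w7",lid(cloud(load("w7"),(0,640),(0,400)),0), "shut w1",lid(cloud(load("w1"),(0,640),(0,400)),0))
c=snap("wrist","w9"); Q=cloud(c,(0,640),(0,400)); print("w9",lid(Q,.465),ball(Q))
c=snap("top","top3"); Q=cloud(c,(0,640),(0,400)); print("top3",lid(Q,.47),ball(Q))
E
```

```text
grasp 0.1534492214688466 0.07875263473355121 0.4741646247404552 [ 3.0747 -4.7817 -8.1044]
w1 (array([0.1339, 0.084 , 0.068 ]), np.float64(0.4700906468583573), np.float64(0.15014008640880552), 693)
w7 (array([0.134 , 0.084 , 0.0681]), np.float64(0.4702031291017111), np.float64(0.15035336751417497), 531)
w8 (array([0.1339, 0.0838, 0.0681]), np.float64(0.470678370936691), np.float64(0.15020982786710674), 961)
top (array([0.1321, 0.0843, 0.0701]), np.float64(0.4878673217217359), np.float64(0.149507019417736), 60)
lid w8 (np.float64(0.409035326772338), np.float64(0.4166841204370047), np.int64(2909)) top2 (np.float64(0.4297910271001194), np.float64(0.4214545609523405), np.int64(164)) shut top (np.float64(0.0035163920553734386), np.float64(0.0006003419828407913), np.int64(2698)) shut w7 (np.float64(-0.012620609556430077), np.float64(-0.004287278414232171), np.int64(12850)) shut w1 (np.float64(-0.013874375090880818), np.float64(-0.002905777601912763), np.int64(16730))
w9 (np.float64(0.4606547070850904), np.float64(0.46768367051891163), np.int64(2925)) (array([0.1339, 0.0838, 0.0681]), np.float64(0.47007697596346515), np.float64(0.15024050784857387), 1114)
top3 (np.float64(0.48057857228958), np.float64(0.47449571482900466), np.int64(146)) (array([0.1322, 0.0845, 0.0696]), np.float64(0.4845414738167995), np.float64(0.1494335328306945), 60)
```

Lid and pointer now agree to about 0.006 rad in both cameras, so one last small raise and a settle.

carry_out --steps "-0.5 0 -0.95 0 0 0 10;-0.5 0 -0.95 0 0 0 10;-0.5 0 -0.95 0 0 0 10;-0.5 0 -0.95 0 0 0 10;-0.5 0 -0.95 0 0 0 10;-0.5 0 -0.95 0 0 0 10"

```text
clock: 19.5
ee_pos: [0.5699, 0.2107, 0.1162]
tool_rot: [-0.177, 0.984, -0.001, -0.002]
wrist_force: [2.1, -4.6, -8.0]
gripper_width: 0.22
gripper_force: 58.8
```

Run:
```python
from cmp import *
s=monitor.get_state(); g=np.array(s["ee_pos"])+[0,0,.0187]-H; print("grasp",np.arctan2(g[2],-g@ex),s["wrist_force"],s["clock"])
c=snap("wrist","w10"); Q=cloud(c,(0,640),(0,400)); print("w10",lid(Q,.467),ball(Q))
c=snap("top","top4"); Q=cloud(c,(0,640),(0,400)); print("top4",lid(Q,.48),ball(Q))
c2=load("top")
for n,u,v in(("bottle",245,120),("spool",232,186),("tin",358,293),("bat",268,268)): print(n,px(c2,u,v),px(c,u,v))
```

```text
grasp 0.4816649665738654 [ 2.1092 -4.5777 -7.9521] 19.5
w10 (np.float64(0.4675756424561754), np.float64(0.4740835446377998), np.int64(2923)) (array([0.1339, 0.0838, 0.0681]), np.float64(0.4705559297793502), np.float64(0.15027659784269862), 1087)
top4 (np.float64(0.48508537003156416), np.float64(0.4798076708407112), np.int64(141)) (array([0.1324, 0.0845, 0.07  ]), np.float64(0.4859139376405075), np.float64(0.14978711230150477), 60)
bottle [0.6932 0.4186 0.0897] [0.6927 0.4183 0.0909]
spool [0.5703 0.4325 0.0328] [0.5703 0.4324 0.0331]
tin [0.3955 0.1505 0.0191] [0.3768 0.1864 0.5425]
bat [0.4193 0.3357 0.0036] [0.4189 0.3349 0.01  ]
```

```bash
python3 -c "
from plant import ticket
print(ticket.close_job())"
```

```text
the job is handed in; nothing more can be done
None
```

I held the battery level about 5 cm over the mirror for over two seconds, laid it flat on the middle of the mat and let go of it there; the lid is now held at about 0.48 rad, in line with the pointer to within about 0.005 rad by my camera measurements, and the job was handed in at about 20 s, though the hand-in returned no verdict.

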